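# Crack open the stuck absorber lid

### The job

The lid of the empty absorber canister has stuck to its rubber seal, and the bag arm stands in the way above it. Swing the bag arm well clear of the lid, to either side, then take hold of the lid, break it free of the seal and hold it level straight over the canister with a gap of about 20 mm between lid and rim, so that the seal can be inspected. Do not raise the lid far off the canister or disturb the other things on the worktop; finish while still holding the lid there.

Things in the scene. Friction and masses are not known exactly. Their poses are not given: they have to be found in the camera images.
- absorber: Absorber unit, fixed. Cream base plate 250 x 160 x 20 mm (x -90 to +160 mm, y +-80 mm) with an upright clear canister, outside diameter 124 mm (rim 132 mm), and behind it a steel post, 26 mm in diameter, which with the bag arm's hub reaches 304 mm up. Origin on the worktop under the canister's axis, z up; x points from the canister to the post, whose axis is 130 mm away.
- seat (a point): Centre of the canister's mouth in the plane of its rim, 140 mm above the worktop; the underside of the lid's flange lies in this plane when shut.
- pivot (a point): Point on the vertical turning axis of the bag arm (the post's axis), at the height of the arm tube's centre line, 270 mm above the worktop.
- bag_arm (a joint): Angle of the bag arm about its post, rad. At 0 it points from the post straight over the canister (along the absorber's -x axis); positive is counter-clockwise seen from above; it turns from -1.7 to 1.7. Stiff swivel: it stays where left and takes about 0.15 N m to move. Beyond 0.85 either way no part of it is above the lid.
- bag_port (a point): Centre of the open lower end of the bag port. The bag arm is a level steel tube, 22 mm in diameter, centre line 270 mm above the worktop, from the hub (38 mm across) on the post to an elbow (27 mm) 170 mm from the pivot axis; there the bag port (29 mm wide) points down to this point, 214 mm above the worktop. No bag is fitted.
- lid: Loose round grey lid, about 0.35 kg: flange 132 mm in diameter, 6 mm thick, with a plug reaching 13 mm down into the mouth, its bead caught under the rubber seal. Origin: centre of the flange's underside, z up; the black bar handle runs along its x axis. Breaking free takes an upward pull of about 12 to 22 N, giving way within 3 mm. The plug is clear of the seal 12 mm above the seat.
- lid_grip (a point): Centre of the lid's bar handle, 34 mm above the lid's origin. The bar is 88 mm long, 14 mm wide and 16 mm high, with 20 mm of free space under it between two legs 36 mm either side of the centre; its top is 42 mm above the lid's origin.
- spray_bottle: Bystander: white bottle, diameter 54 mm, 130 mm high; origin at the centre of its underside. Leave alone.
- dish: Bystander: open steel dish 120 x 90 x 30 mm; origin at the centre of its underside. Leave alone.
- laryngoscope: Bystander: steel laryngoscope handle standing on end, diameter 32 mm, 123 mm high; origin at the centre of its underside. Leave alone.
Things that resemble listed ones, but are neither listed nor needed, are in the scene too. There is more than one size of the lid; the job needs the smallest.

How it is judged:
By the outcome, as a careful person would: the job done as asked, in the order asked, and still so for the second after the job is handed in, while the arm keeps its last pose, push and grip.
It also fails if it takes over 54 s, if anything falls off the work surface, if the arm or the gripper's body presses on something with over 40 N, if the wrist force passes 120 N, or if a joint passes its speed limit or range.

### The arm

A 6-joint arm with a two-finger parallel gripper is mounted at the origin on the work surface. World frame = base frame: x ahead of the robot, y to its left, z up, the work surface at z = 0. Lengths are in m, angles in rad, forces in N, time in s.
With the tool pointing down it reaches from about 0.25 to 0.8 m from the base axis. Payload 8.5 kg.
Tool frame: the origin (TCP) lies midway between the tips of the shut fingers; the grasp point (between the pads) lies 19 mm behind it; z points along the fingers, y is the line along which they close (so a half turn about z gives the same grasp; the last joint's range is limited). The gripper opens to 85 mm and grips with 20 to 120 N. Pads are 22 mm wide; open, the fingers measure 114 mm over their backs; the gripper's body (76 mm by 85 mm) begins 54 mm behind the grasp point. The pads swing forward as they close: fully open they stand 13 mm farther back than shut.
Start: joints at [-1.327, 0.238, -0.013, 1.319, 0, 1.571], TCP at [0.127, -0.509, 0.231] pointing down, gripper open.
Joint ranges: [-2.66, 2.66], [-1.03, 1.9], [-1.14, 1.46], [-1.82, 2.27], [-1.45, 1.34], [-3.14, 3.14]. Speed limits (rad/s): [2.22, 2.22, 2.79, 3.14, 3.14, 3.14].

### API

Orientations are given as a unit quaternion [w, x, y, z].
In Python, from bench import env gives the robot as it stands.
- The arm moves only by the shell command python3 -m inch 'ROWS' [FORCE]. ROWS is JSON, a list of rows, each a list of 7 numbers: the shift along the tool's x, y, z in cm, then the turn, a rotation vector about the tool's x, y, z in degrees, then the finger opening in cm, from 0 to 8.54. In form: [[tx, ty, tz, wx, wy, wz, claw], ...]. A call has 1 to 20 rows; each row is the pose to reach, as a shift and turn from the pose commanded when the call began, along the tool's axes at that moment; what a row does not reach only later rows make up. A row lasts 1/8 s, in which the tool goes at most 62.5 mm and 10.7 degrees, less where a joint would pass 70% of its speed; a pose out of reach is approached as far as the arm can. A call with a gripper value outside its range is refused whole. The fingers move at their own pace and stop on an object; FORCE is the grip in N (left out, the last holds). Time passes only in rows, so rows that repeat a pose let the fingers close. It gives the time, the measured TCP pose, the force, the opening and the grip force at its end, in the units of the state.
- env.get_obs(): the state, without advancing time (a new reading comes with each control period).
- env.grab_frame(name): name is "scene" or "top" or "wrist"; returns the picture (420x560x3 uint8, red, green, blue); there is no depth.
- env.camera_model(name): a dict with "fov_y" (degrees; the focal length in pixels is half the picture's height over the tangent of half this angle, whatever the lens; pixels are square), "cx", "cy" (the principal point, pixels), "k1" (the pictures are not rectified: a ray, as slopes to the right and down, at radius r is drawn at 1 + k1 r^2 times it, then the intrinsics apply), "R" (3x3) and "t" (3): a world point X has camera coordinates R X + t; the wrist camera has in their place "hand_eye" (4x4, takes a point from camera to tool coordinates, whose origin is the TCP and whose axes are the flange's). Camera axes: x right, y down, z forward; pixel columns grow to the right and rows downward; lengths in m; the calibration is good to about 2 mm. A picture is of the moment at which its call begins: read the wrist's pose just before it. camera_model takes no time and is no camera call.
- env.close_job(): hands the job in; it is judged then, once.
The state is a dict: "t": time; "joints": joint angles; "joint_vel": joint speeds; "joint_efforts": joint torques, N m; "tool_pos": TCP position; "tool_rot": TCP orientation; "force": force on the tool from outside, world axes, zero at the start; "moment": the same for the moment, N m; "width": opening from 0.0 (shut) to 1.0 (fully open); "grip_force": force on a finger pad.
Only numpy, scipy, OpenCV 4.12 (cv2) and the standard library are available. Lean on these libraries where they do the work, as an engineer would, in place of code of your own. Each camera call takes 0.05 s, during which the arm holds its last target. There are 200 camera calls.

## Working session

There is one attempt and no reset: what is moved stays moved. The work goes in short steps, Python scripts to look and compute and a shell command to move; the robot and the scene stay as the last step left them, time stands still between calls to the robot, and variables do not carry over. Pictures are saved under pics/ and viewed, at most 10 in all, crops included, and the job is handed in when it is done.

```bash
mkdir -p pics; ls
python3 - <<'E'
from bench import env
import cv2,numpy as np
o=env.get_obs();print({k:np.round(v,3).tolist() for k,v in o.items()})
for n in("scene","top"):
    cv2.imwrite(f"pics/{n}0.png",env.grab_frame(n)[:,:,::-1])
for n in("scene","top","wrist"):
    print(n,{k:np.round(v,3).tolist() for k,v in env.camera_model(n).items()})
E
```

```text
pics
{'t': 0.0, 'joints': [-1.327, 0.239, -0.014, 1.319, -0.0, 1.571], 'joint_vel': [0.001, -0.001, 0.001, 0.001, 0.001, 0.002], 'joint_efforts': [0.002, -53.878, 34.644, 0.018, 0.0, -0.0], 'tool_pos': [0.127, -0.509, 0.231], 'tool_rot': [-0.001, 0.993, 0.122, -0.0], 'force': [-0.401, 0.022, -0.009], 'moment': [0.02, -0.009, 0.022], 'grip_force': 0.0, 'width': 1.001}
scene {'fov_y': 57.838, 'cx': 280.816, 'cy': 217.816, 'k1': 0.026, 'R': [[0.53, 0.848, -0.001], [0.673, -0.421, -0.608], [-0.516, 0.321, -0.794]], 't': [-0.273, -0.262, 1.311]}
top {'fov_y': 54.866, 'cx': 278.574, 'cy': 216.245, 'k1': -0.021, 'R': [[-0.008, -1.0, -0.021], [-0.994, 0.01, -0.106], [0.106, 0.02, -0.994]], 't': [0.011, 0.59, 1.013]}
wrist {'fov_y': 61.977, 'cx': 278.851, 'cy': 218.408, 'k1': -0.012, 'hand_eye': [[-0.0, -0.965, -0.263, 0.068], [1.0, -0.0, -0.0, -0.001], [0.0, -0.263, 0.965, -0.142], [0.0, 0.0, 0.0, 1.0]]}
```

View pics/scene0.png

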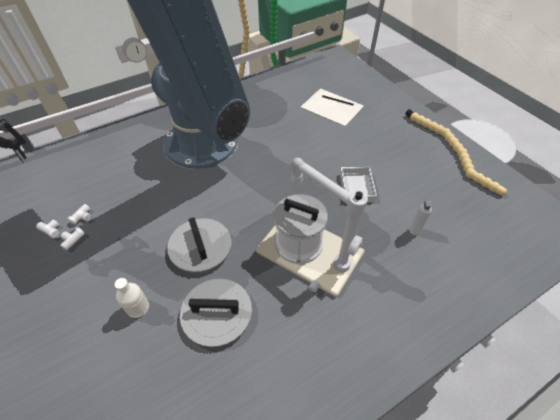

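View pics/top0.png

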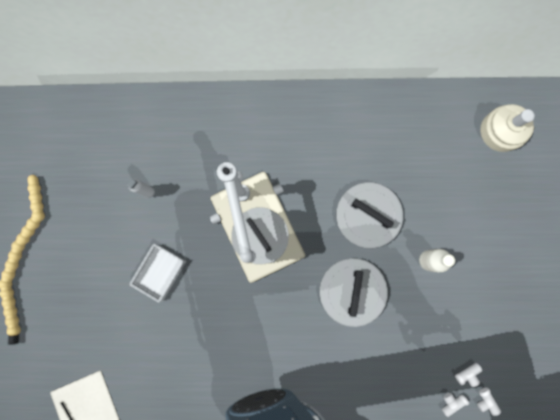

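The scene shows the small lid shut on the canister (scene px 300,215), with the bag arm above it. The two larger lids lie flat to the left. In the top view the hub is at about (227,171), the elbow at (246,256), the handle at (259,235), and the dish at (158,271). The laryngoscope is at (140,187).

```bash
cat > h.py <<'E'
from bench import env
import cv2,numpy as np
from scipy.spatial.transform import Rotation as Ro
def KD(n):
    m=env.camera_model(n);f=210/np.tan(np.radians(m['fov_y']/2))
    return m,np.array([[f,0,m['cx']],[0,f,m['cy']],[0,0,1.]]),np.array([m['k1'],0,0,0.])
def rays(n,px,o=None):
    m,K,D=KD(n)
    d=cv2.undistortPoints(np.float64(px).reshape(-1,1,2),K,D).reshape(-1,2);d=np.c_[d,np.ones(len(d))]
    if n=='wrist':
        H=np.array(m['hand_eye']);w,x,y,z=o['tool_rot'];R=Ro.from_quat([x,y,z,w]).as_matrix()
        return R@H[:3,3]+o['tool_pos'],d@(R@H[:3,:3]).T
    R=np.array(m['R']);return -R.T@np.array(m['t']),d@R
def plane(n,px,z,o=None):
    c,d=rays(n,px,o);return c+d*((z-c[2])/d[:,2])[:,None]
def tri(a,b):
    A=0;B=0
    for c,d in(a,b):
        d=d[0]/np.linalg.norm(d[0]);P=np.eye(3)-np.outer(d,d);A=A+P;B=B+P@c
    return np.linalg.solve(A,B)
E
python3 - <<'E'
from h import *
np.set_printoptions(precision=4,suppress=True)
t=cv2.imread('pics/top0.png');s=cv2.imread('pics/scene0.png')
# cream plate
hsv=cv2.cvtColor(t,cv2.COLOR_BGR2HSV);m=((hsv[...,0]>12)&(hsv[...,0]<35)&(hsv[...,1]>40)&(hsv[...,2]>120)).astype(np.uint8)
m[:150]=0;m[300:]=0;m[:,:190]=0;m[:,320:]=0
pts=np.argwhere(m)[:,::-1].astype(np.float32);hull=cv2.convexHull(pts)
P=plane('top',hull.reshape(-1,2),0.02)[:,:2].astype(np.float32)
r=cv2.minAreaRect(P);print('plate',r);print(cv2.boxPoints(r))
def dark(im,x0,x1,y0,y1,th=60):
    g=im.max(2)<th;k=np.zeros_like(g);k[y0:y1,x0:x1]=1;p=np.argwhere(g&k)[:,::-1].astype(np.float32)
    c=cv2.minAreaRect(p);return c,len(p)
a=dark(t,245,275,215,255);b=dark(s,282,320,196,222)
print(a,b)
print('grip plane top',plane('top',[a[0][0]],.182),'scene',plane('scene',[b[0][0]],.182-.005), tri(rays('top',[a[0][0]]),rays('scene',[b[0][0]])))
print('hub',plane('top',[[227,171]],.304),plane('top',[[246,256]],.275))
print('dish',plane('top',[[158,271]],.02),'lary',plane('top',[[136,186]],.123),'bottle',plane('top',[[448,261]],.13))
E
```

```text
Traceback (most recent call last):
AttributeError: 'NoneType' object has no attribute 'reshape'
```

```bash
cat > m.py <<'E'
from h import *
np.set_printoptions(precision=4,suppress=True)
t=cv2.imread('pics/top0.png');s=cv2.imread('pics/scene0.png')
hsv=cv2.cvtColor(t,cv2.COLOR_BGR2HSV);print(hsv[265,260],hsv[190,262],t[265,260])
m=((hsv[...,0]>12)&(hsv[...,0]<40)&(hsv[...,1]>20)&(hsv[...,2]>120)).astype(np.uint8)
m[:150]=0;m[300:]=0;m[:,:190]=0;m[:,320:]=0
m=cv2.morphologyEx(m,cv2.MORPH_OPEN,np.ones((3,3),np.uint8))
pts=np.argwhere(m)[:,::-1].astype(np.float32)
if len(pts):
    P=plane('top',cv2.convexHull(pts).reshape(-1,2),0.02)[:,:2].astype(np.float32)
    r=cv2.minAreaRect(P);print('plate',r);print(cv2.boxPoints(r))
def dark(im,x0,x1,y0,y1,th=60):
    g=im.max(2)<th;k=np.zeros_like(g);k[y0:y1,x0:x1]=1;p=np.argwhere(g&k)[:,::-1].astype(np.float32)
    c=cv2.minAreaRect(p);return c,len(p)
a=dark(t,245,275,215,255);b=dark(s,282,320,196,222)
print(a,b)
print('grip plane top',plane('top',cv2.boxPoints(a[0]),.182),'scene',plane('scene',[b[0][0]],.177), tri(rays('top',[a[0][0]]),rays('scene',[b[0][0]])))
print('hub',plane('top',[[227,171]],.304),plane('top',[[246,256]],.275))
print('dish',plane('top',[[158,271]],.02),'lary',plane('top',[[136,186]],.123),'bottle',plane('top',[[448,261]],.13))
E
python3 m.py
```

```text
[ 28  20 228] [ 28  27 177] [210 227 228]
plate ((0.5663189888000488, 0.06157445162534714), (0.24924500286579132, 0.16161894798278809), 25.43379783630371)
[[ 0.4191  0.081 ]
 [ 0.4885 -0.0649]
 [ 0.7136  0.0421]
 [ 0.6442  0.1881]]
(((268.0, 248.0), (4.0, 2.0), 90.0), 11) (((300.2850341796875, 209.60182189941406), (34.575374603271484, 10.359160423278809), 19.653825759887695), 226)
grip plane top [[0.509  0.0285 0.182 ]
 [0.509  0.0241 0.182 ]
 [0.5002 0.0242 0.182 ]
 [0.5003 0.0286 0.182 ]] scene [[0.543  0.0381 0.177 ]] [0.5139 0.0409 0.1437]
hub [[0.6504 0.0992 0.304 ]] [[0.4868 0.0652 0.275 ]]
dish [[0.4519 0.32   0.02  ]] lary [[0.6571 0.3452 0.123 ]] bottle [[ 0.4725 -0.385   0.13  ]]
```

```bash
cat >> h.py <<'E'
def go(x,y,z,head):
    "shift cm / rotvec deg in tool axes from the measured pose to tool-down pose with tool x heading head (deg)"
    o=env.get_obs();w,a,b,c=o['tool_rot'];R=Ro.from_quat([a,b,c,w])
    h=np.radians(head);X=[np.cos(h),np.sin(h),0];Z=[0,0,-1];T=Ro.from_matrix(np.c_[X,np.cross(Z,X),Z])
    return np.round(np.r_[R.inv().apply(np.array([x,y,z])-o['tool_pos'])*100,np.degrees((R.inv()*T).as_rotvec())],1)
def st():
    o=env.get_obs();w,a,b,c=o['tool_rot'];R=Ro.from_quat([a,b,c,w]).as_matrix()
    print('t',round(o['t'],2),'q',np.round(o['joints'],2),'p',np.round(o['tool_pos'],4),'head',np.round(np.degrees(np.arctan2(R[1,0],R[0,0])),1),'tilt',np.round(R[:2,2],3),'F',np.round(o['force'],1),'w',o['width'],o['grip_force'])
E
python3 -m inch '[[50.3,-36.8,0,0,0,-100,0],[50.3,-36.8,0,0,0,-100,0],[50.3,-36.8,0,0,0,-100,0],[50.3,-36.8,0,0,0,-100,0],[50.3,-36.8,0,0,0,-100,0],[50.3,-36.8,0,0,0,-100,0],[50.3,-36.8,0,0,0,-100,0],[50.3,-36.8,0,0,0,-100,0],[50.3,-36.8,0,0,0,-100,0],[50.3,-36.8,0,0,0,-100,0],[50.3,-36.8,0,0,0,-100,0],[50.3,-36.8,0,0,0,-100,0]]'
python3 - <<'E'
from h import *
st();print(go(.526,.01,.235,214))
cv2.imwrite("pics/scene1.png",env.grab_frame("scene")[:,:,::-1])
E
```

```text
t: 1.6
tool_pos: [0.5255, -0.0307, 0.2308]
tool_rot: [-0.001, 0.545, 0.839, -0.0]
force: [-0.1, -0.5, 0.9]
width: -0.001
grip_force: 0.0
t 1.6 q [-0.06  0.24 -0.01  1.32 -0.    1.09] p [ 0.5255 -0.0307  0.2308] head 114.0 tilt [-0.002 -0.   ] F [-0.1 -0.5  0.9] w -0.0008896586836534834 0.0
[   3.7    1.7   -0.4   -0.    -0.1 -100. ]
```

View pics/scene1.png

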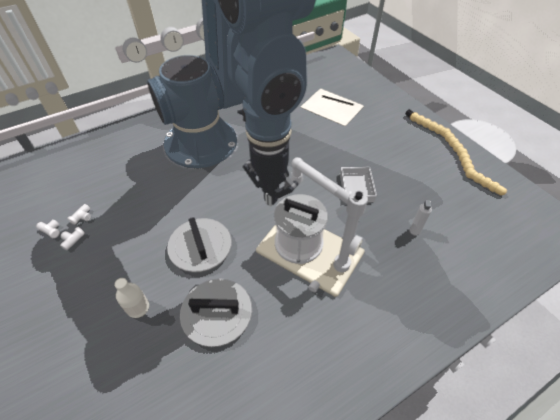

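```bash
python3 -m inch '[[0,0,0,0,0,-100,0],[0,0,0,0,0,-100,0],[0,0,0,0,0,-100,0],[0,0,0,0,0,-100,0],[0,0,0,0,0,-100,0],[0,0,0,0,0,-100,0],[0,0,0,0,0,-100,0],[0,0,0,0,0,-100,0],[0,0,0,0,0,-100,0],[4,1.5,0,0,0,-100,0],[6,2.2,0,0,0,-100,0],[8,2.8,0,0,0,-100,0],[10,3.4,0,0,0,-100,0],[12,4.1,0,0,0,-100,0],[13.5,4.6,0,0,0,-100,0],[15,5.1,0,0,0,-100,0],[16.5,6.3,0,0,0,-100,0],[17.6,7.4,0,0,0,-100,0],[18.5,8.6,0,0,0,-100,0],[18.5,8.6,0,0,0,-100,0]]'
python3 - <<'E'
from h import *
st();print(go(.540,.189,.231,214),go(.555,.206,.231,214),go(.53,.09,.24,214))
cv2.imwrite("pics/top2.png",env.grab_frame("top")[:,:,::-1])
E
```

```text
t: 4.15
tool_pos: [0.5299, 0.1743, 0.2307]
tool_rot: [-0.0, -0.293, 0.956, 0.0]
force: [-0.2, -0.5, -0.1]
width: -0.003
grip_force: 0.0
t 4.15 q [ 0.32  0.3   0.06  1.34  0.   -0.28] p [0.5299 0.1743 0.2307] head -146.0 tilt [-0.001  0.   ] F [-0.2 -0.5 -0.1] w -0.002698953527034345 0.0
[-1.7  0.7 -0.   0.  -0.   0. ] [-3.9  1.2 -0.   0.  -0.   0. ] [ 4.7 -7.  -0.9  0.  -0.   0. ]
```

View pics/top2.png

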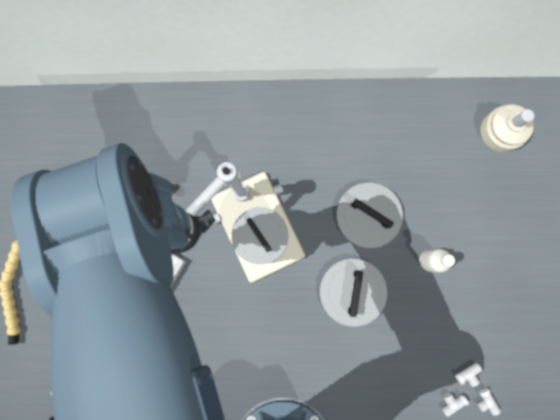

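```bash
python3 -m inch '[[-0.9,0.4,0,0,0,0,0],[-1.7,0.7,0,0,0,0,0],[-2.8,1,0,0,0,0,0],[-3.9,1.2,0,0,0,0,0],[-4.8,1.2,0,0,0,0,0],[-4.8,1.2,0,0,0,0,0],[-1,-2,0,0,0,0,0],[3,-6,0,0,0,0,0],[6.9,-10.3,-1,0,0,0,8.5],[6.9,-10.3,-7,0,0,0,8.5],[6.9,-10.3,-9,0,0,0,8.5],[6.9,-10.3,-9,0,0,0,8.5],[6.9,-10.3,-9,0,0,0,8.5]]'
python3 - <<'E'
from h import *
st();o=env.get_obs()
cv2.imwrite("pics/wrist3.png",env.grab_frame("wrist")[:,:,::-1])
np.savez('w3.npz',tool_pos=o['tool_pos'],tool_rot=o['tool_rot'])
a=plane('top',[[249,220],[270,250]],.182);print(a,a.mean(0),np.degrees(np.arctan2(*(a[0]-a[1])[[1,0]])))
E
```

```text
t: 5.82
tool_pos: [0.5295, 0.0491, 0.3204]
tool_rot: [-0.001, -0.292, 0.956, 0.0]
force: [-0.1, -0.3, 0.2]
width: 0.992
grip_force: 0.0
t 5.83 q [ 0.09  0.24  0.21  1.55  0.   -0.5 ] p [0.5295 0.0491 0.3204] head -146.0 tilt [-0.001  0.   ] F [-0.1 -0.3  0.2] w 0.9919854979335148 0.0
[[0.56668586 0.06801847 0.182     ]
 [0.50023114 0.02198104 0.182     ]] [0.5334585  0.04499975 0.182     ] 34.712820376988795
```

View pics/wrist3.png

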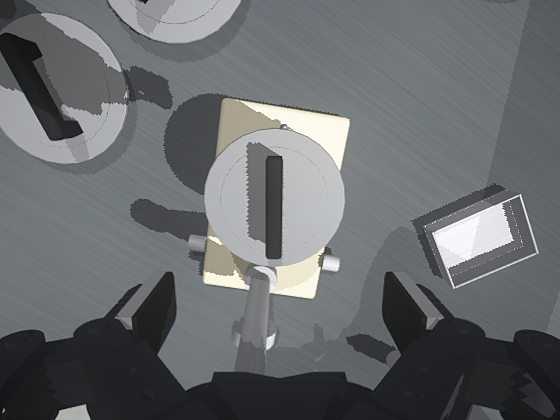

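The wrist view shows the lid clear, with the handle bar upright at (275,208) and the flange circle centred at about (275,197). The bag arm is out of the way.

Run:
```python
from h import *
np.set_printoptions(precision=4,suppress=True)
o=np.load('w3.npz');im=cv2.imread('pics/wrist3.png')
m=(im.max(2)<75).astype(np.uint8);m[:145]=0;m[268:]=0;m[:,:240]=0;m[:,310:]=0
n,l,s,c=cv2.connectedComponentsWithStats(m);i=1+s[1:,4].argmax();print(s[i],c[i])
p=np.argwhere(l==i)[:,::-1].astype(np.float32)
W=plane('wrist',p,.182,o)[:,:2].astype(np.float32);r=cv2.minAreaRect(W);print(r)
e=plane('wrist',[[205,197],[345,197],[275,128],[275,267]],.146,o);print(e)
print(go(.5335,.0455,.25,214.5))
cv2.imwrite("pics/top4.png",env.grab_frame("top")[130:330,130:330,::-1])
```

```text
[ 266  156   17  103 1626] [273.468  206.2688]
((0.5347084999084473, 0.047912031412124634), (0.08675307035446167, 0.012824378907680511), 33.419734954833984)
[[ 0.5683 -0.0067  0.146 ]
 [ 0.496   0.1007  0.146 ]
 [ 0.4808  0.0126  0.146 ]
 [ 0.5901  0.0858  0.146 ]]
[-0.2 -0.5  7.   0.1 -0.1 -0.5]
```

View pics/top4.png

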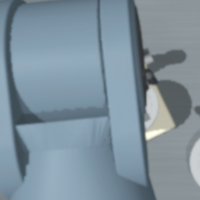

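```bash
python3 -m inch '[[-0.3,-0.4,4,0,0,0,8.5],[-0.3,-0.4,8,0,0,0,8.5],[-0.3,-0.4,11,0,0,0,8.5],[-0.3,-0.4,13,0,0,0,8.5],[-0.3,-0.4,14.5,0,0,0,8.5],[-0.3,-0.4,15.5,0,0,0,8.5],[-0.3,-0.4,16.3,0,0,0,8.5],[-0.3,-0.4,16.3,0,0,0,8.5],[-0.3,-0.4,16.3,0,0,0,4],[-0.3,-0.4,16.3,0,0,0,2.5]]' 70
python3 - <<'E'
from h import *
st()
cv2.imwrite("pics/scene5.png",cv2.resize(env.grab_frame("scene")[120:300,200:440,::-1],None,fx=3,fy=3))
E
```

```text
t: 7.18
tool_pos: [0.5348, 0.0475, 0.1588]
tool_rot: [0.0, -0.292, 0.956, -0.0]
force: [0.7, -0.0, -0.1]
width: 0.596
grip_force: 0.0
t 7.17 q [ 0.09  0.29 -0.13  1.15  0.   -0.5 ] p [0.5348 0.0475 0.1588] head -146.0 tilt [0.001 0.   ] F [ 0.7 -0.  -0.1] w 0.595832687173286 0.0
```

View pics/scene5.png

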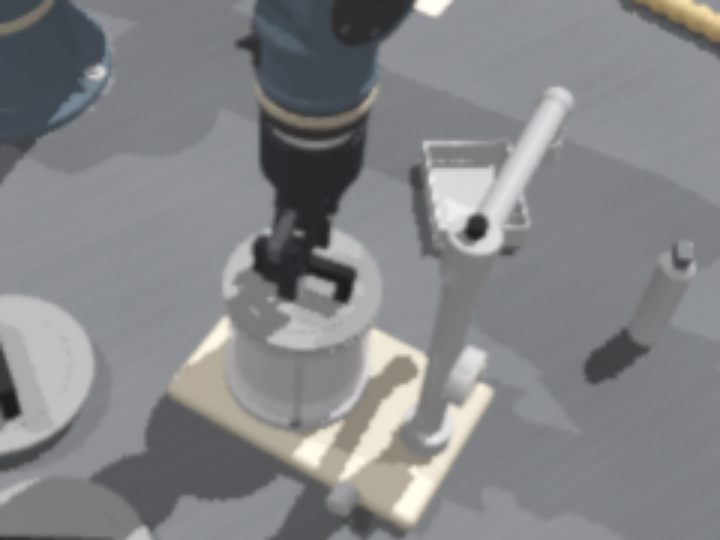

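The bag arm now points clear over the dish side (elbow at crop px 560,95), and the fingers straddle the handle at (305,270). I'll close the gripper.

```bash
python3 -m inch '[[0,0,0,0,0,0,1.5],[0,0,0,0,0,0,0.5],[0,0,0,0,0,0,0],[0,0,0,0,0,0,0],[0,0,0,0,0,0,0],[0,0,0,0,0,0,0]]' 90; python3 -c "from h import *;st()"
```

```text
t: 7.98
tool_pos: [0.5346, 0.0474, 0.1587]
tool_rot: [0.0, -0.292, 0.956, -0.0]
force: [-0.8, -1.3, 5.1]
width: 0.143
grip_force: 88.7
t 7.97 q [ 0.09  0.29 -0.13  1.15 -0.   -0.5 ] p [0.5346 0.0474 0.1587] head -146.0 tilt [0.001 0.   ] F [-0.8 -1.3  5.1] w 0.1427266525273468 88.72037887573242
```

```bash
python3 -m inch '[[0,0,-0.1,0,0,0,0],[0,0,-0.2,0,0,0,0],[0,0,-0.3,0,0,0,0],[0,0,-0.3,0,0,0,0],[0,0,-0.4,0,0,0,0],[0,0,-0.5,0,0,0,0],[0,0,-0.5,0,0,0,0]]'; python3 -c "from h import *;st()"
```

```text
t: 8.85
tool_pos: [0.5345, 0.0475, 0.164]
tool_rot: [0.0, -0.292, 0.956, 0.0]
force: [-1.4, 0.0, -4.1]
width: 0.143
grip_force: 89.4
t 8.85 q [ 0.09  0.29 -0.12  1.16  0.   -0.5 ] p [0.5345 0.0475 0.164 ] head -146.0 tilt [0. 0.] F [-1.4  0.  -4.1] w 0.1432529907678102 89.41909074783325
```

```bash
python3 -m inch '[[0,0,-0.3,0,0,0,0],[0,0,-0.6,0,0,0,0],[0,0,-0.9,0,0,0,0],[0,0,-1.2,0,0,0,0],[0,0,-1.5,0,0,0,0],[0,0,-1.5,0,0,0,0],[0,0,-1.5,0,0,0,0]]'
python3 - <<'E'
from h import *
st()
cv2.imwrite("pics/scene6.png",cv2.resize(env.grab_frame("scene")[180:280,240:380,::-1],None,fx=5,fy=5,interpolation=cv2.INTER_CUBIC))
E
```

```text
t: 9.72
tool_pos: [0.5344, 0.0475, 0.1783]
tool_rot: [-0.0, -0.292, 0.956, 0.0]
force: [-0.9, -0.5, -3.6]
width: 0.139
grip_force: 89.6
t 9.72 q [ 0.09  0.28 -0.09  1.2   0.   -0.5 ] p [0.5344 0.0475 0.1783] head -146.0 tilt [-0.  0.] F [-0.9 -0.5 -3.6] w 0.13935044483869638 89.59735035896301
```

View pics/scene6.png

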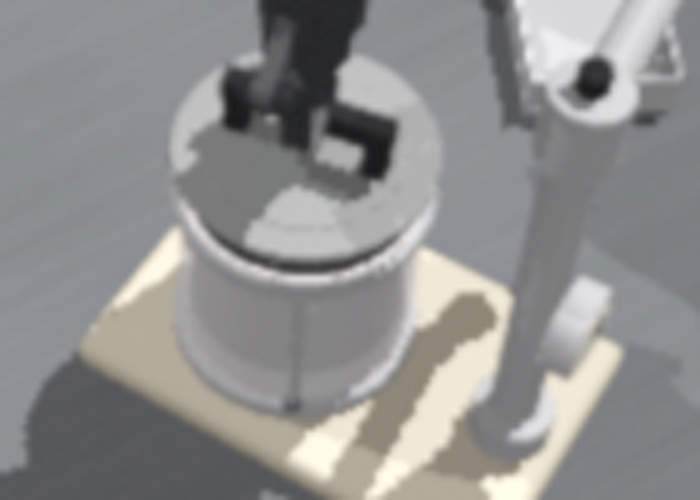

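The lid is off, with a dark gap showing at about (290,265). I'll check its height against predicted projections.

Run:
```python
from h import *
im=cv2.imread('pics/scene6.png');m,K,D=KD('scene')
R=np.array(m['R']);t=np.array(m['t'])
def pr(X):
    p=cv2.projectPoints(np.float64(X).reshape(-1,1,3),cv2.Rodrigues(R)[0],t,K,D)[0].reshape(-1,2)
    return (p-[240,180])*5
a=np.linspace(0,2*np.pi,73)
for z,c in((.166,(0,255,0)),(.160,(0,0,255)),(.14,(255,0,0))):
    X=np.c_[.5345+.066*np.cos(a),.0475+.066*np.sin(a),0*a+z]
    for p in pr(X): cv2.circle(im,(int(p[0]),int(p[1])),1,c,-1)
cv2.imwrite('pics/ov.png',im)
```

```text
(no output)
```

View pics/ov.png

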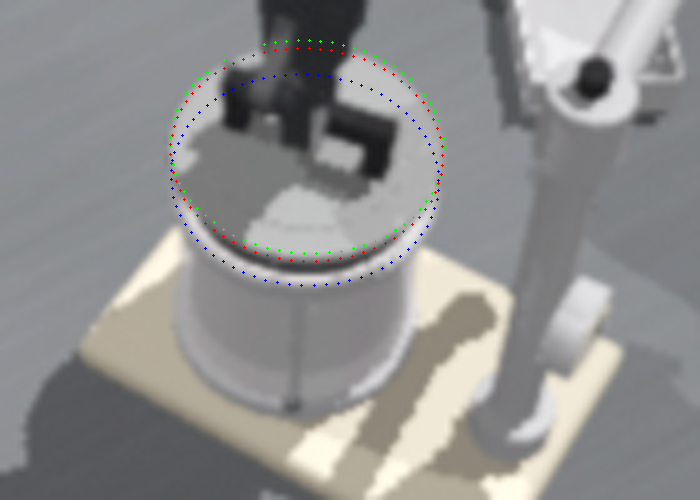

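The predicted outlines match: the flange sits about 20 mm above the rim, level and centred. Handing in.

```bash
python3 -c "
from h import *
st();print(env.close_job())"
```

```text
t 9.78 q [ 0.09  0.28 -0.09  1.2   0.   -0.5 ] p [0.5344 0.0475 0.1782] head -146.0 tilt [-0.  0.] F [-0.8  0.  -3.4] w 0.1467945462981609 89.59708571434021
the job is handed in; nothing more can be done
None
```

The bag arm is swung well clear, and the freed lid is held level over the canister with a gap of about 20 mm; the job was handed in at 9.8 s.

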